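# Pack the sampling kit tray in layers

## Robot

A 7-joint arm with a two-finger parallel gripper is mounted at the origin on a cart in front of the work surface, level with it; the furniture and walls round the work are solid. World frame = base frame: x ahead of the robot, y to its left, z up, the work surface at z = 0. Lengths are in m, angles in rad, forces in N, time in s.
With the tool pointing down it reaches from about 0.4 to 0.85 m from the base axis. Payload 4.5 kg.
Tool frame: the origin (TCP) lies at the very end of the fingers, on their centre line; the grasp point (between the pads) lies 19 mm behind it; z points along the fingers, y is the line along which they close (so a half turn about z gives the same grasp; the last joint's range is limited). The gripper opens to 88 mm and grips with 3 to 60 N. Pads are 18 mm wide; open, the fingers measure 123 mm over their backs; the gripper's body (75 mm by 187 mm) begins 45 mm behind the grasp point.
Start: joints at [1.262, 0.689, -0.195, 1.565, 0.157, 0.902, -0.215], TCP at [0.21, -0.589, 0.239] pointing down, gripper open.
Joint ranges: [-3.01, 3.01], [-0.46, 2.08], [-1.47, 1.51], [0.13, 2.56], [-1, 4.14], [0.04, 2.09], [-2.66, 2.66]. Speed limits (rad/s): [2.57, 2.57, 3.14, 3.14, 3.14, 3.14, 3.14].

## Interface

Orientations are given as a unit quaternion [x, y, z, w].
In Python, from plant import r, eyes, nets gives the robot as it stands.
- The arm moves only by the shell command python3 -m pendant 'ROWS' [FORCE]. ROWS is JSON, a list of rows, each an object of numbers: "claw": the opening, from 0 (shut) to 1 (fully open); "dx", "dy", "dz": the shift along the world's x, y, z in mm; "twist": the turn about the world's z in rad. In form: [{"claw": .., "dx": .., "dy": .., "dz": .., "twist": ..}, ...]. A call has 1 to 8 rows; each row is the pose to reach, as a shift and turn from the pose commanded when the call began; what a row does not reach only later rows make up. A row lasts 1/10 s, in which the tool goes at most 50 mm and 8.59 degrees, less where a joint would pass 70% of its speed; a pose out of reach is approached as far as the arm can. A call with a gripper value outside its range is refused whole. The fingers move at their own pace and stop on an object; FORCE is the grip in N (left out, the last holds). Time passes only in rows, so rows that repeat a pose let the fingers close. It gives the time, the measured TCP pose, the force, the opening and the grip force at its end, in the units of the state.
- r.get_state(): the state, without advancing time (a new reading comes with each control period).
- eyes.snapshot(name): name is "scene" or "top"; returns (picture, depth): 480x640x3 uint8, blue, green, red; 480x640 float32, m along the optical axis (not along the pixel's ray), 0 where there is no reading.
- eyes.camera_info(name): a dict with "K" (3x3 intrinsics, pixels), "world_to_cam" (4x4, takes a point from world to camera coordinates). Camera axes: x right, y down, z forward; pixel columns grow to the right and rows downward; lengths in m; the calibration is good to about 2 mm. A picture is of the moment at which its call begins. camera_info takes no time and is no camera call.
- r.finish_job(): hands the job in; it is judged then, once.
Trained networks look in the newest picture that a camera, given by its name, has taken for a name from the list of things; names that differ only in an ending like _2 or _b are one class to them, and where a whole thing is asked for, a point or a joint stands for the part that bears it (a point fixed in the world has none). Each returns a list of dicts, best first, with "confidence" (0 to 1); they miss things now and then, are a little off and sometimes report something else, mostly with a low value. They report only what shows in the picture. A call takes as long as a camera call. They do not tell look-alikes from the thing itself.
- nets.spot_in(camera, query): "box" ([left, top, width, height] as shares, 0 to 1, of the picture: columns of its width, rows of its height, round what is visible of it).
- nets.place_of(camera, query): "position" ([column, row] as shares, 0 to 1, of the picture: columns of its width, rows of its height: a listed point, or the origin of a listed thing).
The state is a dict: "clock": time; "q": joint angles; "qd": joint speeds; "joint_torque": joint torques, N m; "tool_pos": TCP position; "eef_rot": TCP orientation; "contact_force": force on the tool from outside, world axes, zero at the start; "moment": the same for the moment, N m; "opening": opening from 0.0 (shut) to 1.0 (fully open); "finger_force": force on a finger pad.
Only numpy, scipy, OpenCV 4.12 (cv2) and the standard library are available. Lean on these libraries where they do the work, as an engineer would, in place of code of your own. Each camera call takes 0.05 s, during which the arm holds its last target. There are 200 camera calls.

## Task

Pack the orange sampling-kit tray: lay the white marker pen with the black cap flat in the long lower well of its grey foam, then put the low white kit carton with the plain top upright into the seat above it, crosswise over the pen, so that it rests flat on the foam ledges. Then let go.

Things in the scene. Friction and masses are not known exactly. Their poses are not given: they have to be found in the camera images.
- tray: Open tray, orange shell 158 x 212 x 41 mm (x, y, z), black bar handle on its -x side; level, fixed to the worktop. Origin: centre of the underside; y along its length. Its grey foam (top at 40 mm) has two cut-outs centred on the origin, forming a cross: a long well with its floor at 6 mm and over it a wider seat with its floor (ledges on both sides of the well) at 28 mm
- well (a point): centre of the floor of the long lower well, 6 mm above the tray's underside; axes as the tray's. The well is 64 mm wide (x) and 170 mm long (y), its floor 22 mm below the seat's ledges. Fingers fit beside the pen if opened only a little
- seat (a point): centre of the upper seat, level with its two ledges, 28 mm above the tray's underside; axes as the tray's. The seat is 110 mm (x, across the well) by 86 mm (y); the foam rim round it stands 12 mm above the ledges
- marker: White marker pen with a black cap, lying on the worktop, 16 x 132 x 18 mm, about 14 g; it does not roll. Origin: centre of its underside; y along the pen, z up. Pinch the barrel (12 to 14 mm wide) across x near its middle. Not the white tube with the blue cap
- carton: Low white kit carton with a plain white top (blue band on one side, often turned away), 66 x 90 x 45 mm (x, y, z), about 0.12 kg, standing on the worktop. Origin: centre of its underside, z up. Grasp across x, in its upper half: once seated, the top 33 mm stand above the foam rim. In the seat its y lies along the tray's x, either way round. Not the white carton with a purple pad
Not all that is in view belongs to the job. Leave any green, turquoise or yellow look-alike of the carton alone.

How it is judged:
On the way:
1. the pen lies flat in the lower well, let go (x of marker in the frame of well between -0.026 and 0.026 m and y of marker in the frame of well between -0.026 and 0.026 m and z of marker in the frame of well between -0.006 and 0.006 m and angle between the y axis of marker and the y axis of well, either way round below 0.45 rad and contact force between the fingers and marker below 0.1 N), for 0.2 s.
At the end, for the whole second after the job is handed in: The pen lies flat in the long lower well (middle within 26 mm per axis, 6 mm in height, 0.45 rad); the kit carton stands upright (0.1 rad) on the ledges of the seat above it (18 mm from the centre, 5 mm in height, crosswise within 0.3 rad); both at rest (x of marker in the frame of well between -0.026 and 0.026 m and y of marker in the frame of well between -0.026 and 0.026 m and z of marker in the frame of well between -0.006 and 0.006 m and angle between the y axis of marker and the y axis of well, either way round below 0.45 rad and horizontal distance between carton and seat below 0.018 m and z of carton in the frame of seat between -0.005 and 0.005 m and angle between carton's own z axis and vertical below 0.1 rad and angle between the y axis of carton and the x axis of seat, either way round below 0.3 rad and linear speed of each of marker, carton below 0.02 m/s); the robot touches nothing.
It also fails if it takes over 61 s, if anything falls off the work surface, if the arm or the gripper's body presses on something with over 40 N, if the wrist force passes 120 N, or if a joint passes its speed limit or range.

## Working session

There is one attempt and no reset: what is moved stays moved. The work goes in short steps, Python scripts to look and compute and a shell command to move; the robot and the scene stay as the last step left them, time stands still between calls to the robot, and variables do not carry over. Pictures are saved under pics/ and viewed, at most 10 in all, crops included, and the job is handed in when it is done.

```bash
mkdir -p pics; ls; cat > h.py <<'E'
import numpy as np, cv2
from plant import r, eyes, nets
def snap(c,name=None):
    im,d=eyes.snapshot(c)
    if name: cv2.imwrite(f'pics/{name}.png',im)
    np.savez(f'/tmp/{c}.npz',im=im,d=d); return im,d
def load(c):
    z=np.load(f'/tmp/{c}.npz'); return z['im'],z['d']
def cloud(c,d):
    i=eyes.camera_info(c);K=np.array(i['K']);T=np.linalg.inv(np.array(i['world_to_cam']))
    v,u=np.mgrid[:480,:640]
    P=np.stack([(u-K[0,2])/K[0,0]*d,(v-K[1,2])/K[1,1]*d,d],-1)
    return P@T[:3,:3].T+T[:3,3]
E
python3 - <<'E'
from h import *
a,_=snap('scene','scene0');
for q in ['tray','well','seat','marker','carton']:
    pass
b,d=snap('top','top0')
for q in ['marker','carton','tray']:
    print(q,[([round(x*s) for x,s in zip(o['box'],[640,480,640,480])],round(o['confidence'],2)) for o in nets.spot_in('top',q)])
print([([round(x*s) for x,s in zip(o['position'],[640,480])],round(o['confidence'],2)) for o in nets.place_of('top','seat')])
s=r.get_state();print(s['clock'],s['tool_pos'],s['eef_rot'],s['opening'],eyes.camera_info('top'))
E
```

```text
pics
marker [([466, 240, 38, 36], 0.5)]
carton [([194, 223, 47, 34], 0.81), ([380, 281, 36, 43], 0.81), ([125, 232, 41, 46], 0.71), ([254, 223, 32, 41], 0.69), ([282, 273, 38, 44], 0.59)]
tray [([324, 182, 94, 80], 0.88)]
[([371, 223], 0.72)]
0.3 [ 0.2100297  -0.58846178  0.23845634] [ 9.85342024e-01  1.70590210e-01 -5.00105920e-05 -2.70744663e-04] 0.9986254818111349 {'K': array([[558.05299719,   0.        , 320.90081988],
       [  0.        , 558.05299719, 242.62334329],
       [  0.        ,   0.        ,   1.        ]]), 'world_to_cam': array([[ 0.09293189, -0.99567016,  0.00214403,  0.08330768],
       [-0.97226671, -0.09121124, -0.21535541,  0.4897792 ],
       [ 0.21461851,  0.01792881, -0.97653338,  1.32927089],
       [ 0.        ,  0.        ,  0.        ,  1.        ]])}
```

View pics/top0.png

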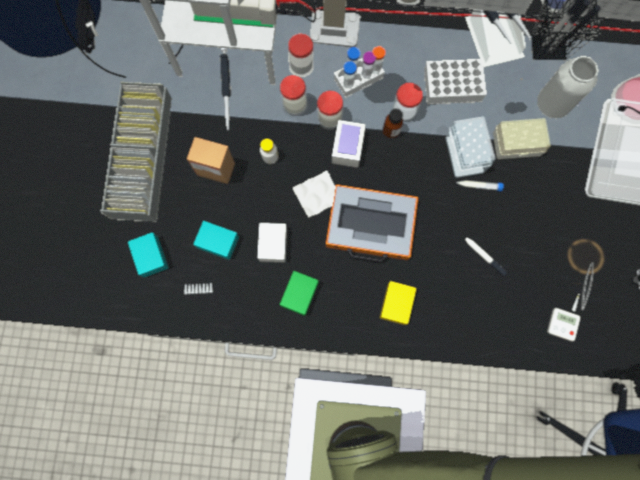

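View pics/scene0.png

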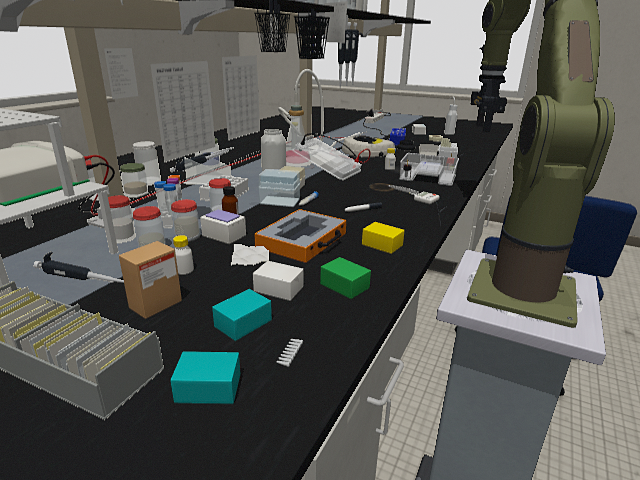

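Top view: candidates for the pen are (485,255), white with a black cap, and (480,185), white with a blue cap; the first one fits. Candidates for the carton are the plain white one at (272,242) and the one with a purple pad at (348,143), with turquoise, green and yellow look-alikes nearby; (272,242) fits. The tray is at (372,222). I'll confirm with a crop and measure.

```bash
cat > m.py <<'E'
from h import *
def rect(P,m,lab):
    n,L,st,_=cv2.connectedComponentsWithStats(m.astype(np.uint8))
    k=1+np.argmax(st[1:,4]); q=P[L==k]
    (c,s,a)=cv2.minAreaRect((q[:,:2]*1000).astype(np.float32))
    b=cv2.boxPoints((c,s,a)); e=[b[1]-b[0],b[2]-b[1]]; e=max(e,key=np.linalg.norm)
    print(lab,'c',np.round(c),'size',np.round(s),'long-axis deg',round(np.degrees(np.arctan2(e[1],e[0]))%180,1),'z',np.round(np.percentile(q[:,2],[5,50,95])*1000),len(q))
def roi(x0,y0,x1,y1):
    m=np.zeros((480,640),bool);m[y0:y1,x0:x1]=1;return m
E
python3 - <<'E'
from m import *
im,d=load('top');P=cloud('top',d);z=P[...,2]
hsv=cv2.cvtColor(im,cv2.COLOR_BGR2HSV)
rect(P,roi(250,215,295,270)&(z>.036)&(z<.06),'carton')
rect(P,roi(455,228,515,282)&(z>.006)&(z<.05),'marker')
rect(P,roi(455,228,515,282)&(im.min(2)>110),'marker white')
rect(P,roi(320,175,425,265)&(z>.03)&(z<.06),'tray rim')
rect(P,roi(335,195,410,245)&(z<.012)&(z>-.01),'well floor')
c=np.hstack([cv2.resize(im[210:280,240:310],(400,400)),cv2.resize(im[225:285,455:515],(400,400),interpolation=cv2.INTER_CUBIC)])
cv2.imwrite('pics/crop.png',c)
print(np.round(P[[210,255],[372,485]],3))
E
```

```text
carton c [475. 253.] size [91. 66.] long-axis deg 3.8 z [40. 46. 50.] 940
marker c [ 496. -290.] size [130.  22.] long-axis deg 51.1 z [ 9. 15. 21.] 299
marker white c [ 511. -274.] size [88. 23.] long-axis deg 51.4 z [-2. 14. 20.] 227
tray rim c [543.   7.] size [212. 181.] long-axis deg 86.3 z [32. 40. 45.] 3163
well floor c [557.   7.] size [171.  61.] long-axis deg 86.4 z [ 1.  7. 11.] 1397
[[ 0.587  0.006  0.015]
 [ 0.495 -0.287  0.018]]
```

View pics/crop.png

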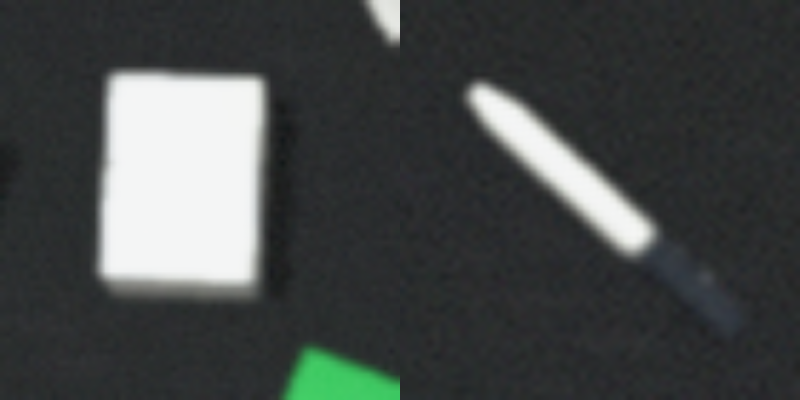

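The crop confirms both: a plain white carton at left, and at right a white barrel with a black cap. I'll move above the pen.

```bash
python3 -m pendant '[{"claw":0.5,"dx":20,"dy":20,"dz":0,"twist":0.05},{"claw":0.5,"dx":50,"dy":52,"dz":0,"twist":0.15},{"claw":0.5,"dx":80,"dy":84,"dz":0,"twist":0.25},{"claw":0.5,"dx":110,"dy":116,"dz":0,"twist":0.35},{"claw":0.5,"dx":140,"dy":148,"dz":0,"twist":0.45},{"claw":0.5,"dx":170,"dy":180,"dz":-20,"twist":0.55},{"claw":0.5,"dx":200,"dy":212,"dz":-40,"twist":0.55},{"claw":0.5,"dx":230,"dy":242,"dz":-60,"twist":0.55}]' 20
python3 -m pendant '[{"claw":0.5,"dx":25,"dy":25,"dz":-20,"twist":0},{"claw":0.5,"dx":45,"dy":45,"dz":-50,"twist":0},{"claw":0.5,"dx":57,"dy":56,"dz":-80,"twist":0},{"claw":0.5,"dx":57,"dy":56,"dz":-80,"twist":0},{"claw":0.5,"dx":57,"dy":56,"dz":-80,"twist":0},{"claw":0.5,"dx":57,"dy":56,"dz":-80,"twist":0}]'
python3 - <<'E'
from m import *
s=r.get_state();print(s['tool_pos'],s['eef_rot'],s['opening'],s['clock'])
im,d=snap('top','top1');P=cloud('top',d);z=P[...,2]
hsv=cv2.cvtColor(im,cv2.COLOR_BGR2HSV)
o=(hsv[...,0]<18)&(hsv[...,1]>150)&(hsv[...,2]>100)&roi(320,175,425,265)
rect(P,o&(z>.033),'orange rim')
rect(P,roi(335,195,410,245)&(z<.016)&(z>-.01),'well floor')
rect(P,roi(455,228,515,282)&(z>.006)&(z<.024),'marker')
for n,dd in(('0',load('top')[1]),):
    pass
# well side profile along tray x through centre
for v in range(190,255,3): print(v,np.round(np.median(P[v,366:377],0)*1000),end=' ')
cv2.imwrite('pics/c1.png',cv2.resize(im[170:290,320:520],(800,480),interpolation=cv2.INTER_CUBIC))
E
```

```text
clock: 1.1
tool_pos: [0.4412, -0.3453, 0.1783]
eef_rot: [0.902, 0.432, 0.0, 0.0]
contact_force: [-0.3, -0.2, -0.6]
opening: 0.499
finger_force: 0.0
clock: 1.7
tool_pos: [0.4966, -0.2928, 0.1001]
eef_rot: [0.903, 0.431, 0.0, 0.001]
contact_force: [-0.1, -0.5, 0.5]
opening: 0.501
finger_force: 0.0
[ 0.49661666 -0.29275087  0.10014681] [9.02539742e-01 4.30605016e-01 5.78500270e-06 1.15472681e-03] 0.500649026146377 1.7
orange rim c [330.   5.] size [189. 298.] long-axis deg 178.4 z [34. 38. 47.] 114
well floor c [557.   7.] size [170.  61.] long-axis deg 86.3 z [ 2.  6. 12.] 1473
marker c [ 523. -257.] size [42. 20.] long-axis deg 49.8 z [ 8. 15. 21.] 88
190 [632.  14.  39.] 193 [623.  16.  41.] 196 [616.  13.  42.] 199 [609.  12.  37.] 202 [603.  11.  29.] 205 [596.  10.  27.] 208 [587.  10.  28.] 211 [585.   8.   8.] 214 [578.   7.   4.] 217 [570.   6.   6.] 220 [562.   6.   8.] 223 [554.   5.   6.] 226 [546.   5.   5.] 229 [538.   4.   7.] 232 [530.   4.   7.] 235 [517.   5.  29.] 238 [509.   4.  29.] 241 [501.   3.  32.] 244 [491.   4.  41.] 247 [483.   3.  42.] 250 [476.   3.  42.] 253 [474.   0.  13.]
```

View pics/c1.png

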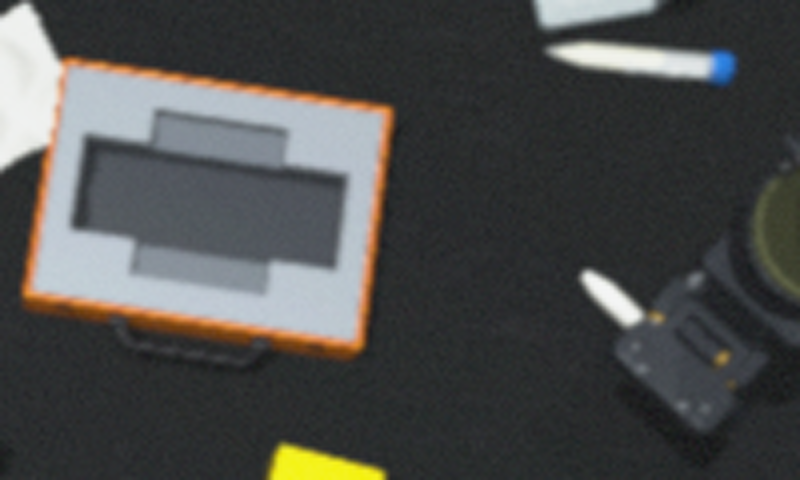

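The gripper straddles the pen and its axis is aligned. The tray (rim from about (25,60) to (390,350) in the crop) is unobstructed, so I'll refine its centre in its own axes, then descend and grip.

```bash
python3 - <<'E'
from m import *
im,d=load('top');P=cloud('top',d).reshape(-1,3)*1000
a=np.radians(-3.65);R=np.array([[np.cos(a),np.sin(a)],[-np.sin(a),np.cos(a)]])
l=(P[:,:2]-[555,7])@R.T;z=P[:,2]
b=abs(l[:,1])<38
def e(sel,ax): v=l[sel,ax];return np.round(np.percentile(v,[1,99]),1),sel.sum()
print('seat ledges x',e(b&(abs(z-28)<5)&(abs(l[:,0])<70),0))
n=b&(abs(z-28)<5)&(l[:,0]<0)&(l[:,0]>-60);f=b&(abs(z-28)<5)&(l[:,0]>0)&(l[:,0]<60)
print('near ledge',e(n,0),'far ledge',e(f,0))
t=(abs(z-41)<5)&(abs(l[:,0])<90)&(abs(l[:,1])<120)
print('rim x',e(t&(abs(l[:,1])>50),0),'rim y',e(t,1))
w=(abs(z-6)<5)&(abs(l[:,0])<20)&(abs(l[:,1])<90)
print('floor y',e(w,1))
E
python3 -m pendant '[{"claw":0.5,"dx":0,"dy":1,"dz":-30,"twist":0},{"claw":0.5,"dx":0,"dy":1,"dz":-60,"twist":0},{"claw":0.5,"dx":0,"dy":1,"dz":-85,"twist":0},{"claw":0.5,"dx":0,"dy":1,"dz":-95,"twist":0},{"claw":0.5,"dx":0,"dy":1,"dz":-95,"twist":0}]' 10
python3 -m pendant '[{"claw":0},{"claw":0},{"claw":0},{"claw":0},{"claw":0},{"claw":0},{"claw":0},{"claw":0}]' 10
```

```text
seat ledges x (array([-53.4,  55.3]), np.int64(475))
near ledge (array([-54.5, -33.3]), np.int64(208)) far ledge (array([29.6, 55.4]), np.int64(266))
rim x (array([-80.2,  75.6]), np.int64(1832)) rim y (array([-104.4,  104.8]), np.int64(2625))
floor y (array([-83.6,  83.6]), np.int64(900))
clock: 2.25
tool_pos: [0.4964, -0.2904, 0.0036]
eef_rot: [0.902, 0.431, -0.0, -0.0]
contact_force: [-0.0, -0.7, 0.5]
opening: 0.498
finger_force: 0.0validation failed for argument at $[0]...
```

```bash
python3 -m pendant '[{"claw":0,"dx":0,"dy":0,"dz":0,"twist":0},{"claw":0,"dx":0,"dy":0,"dz":0,"twist":0},{"claw":0,"dx":0,"dy":0,"dz":0,"twist":0},{"claw":0,"dx":0,"dy":0,"dz":0,"twist":0},{"claw":0,"dx":0,"dy":0,"dz":0,"twist":0},{"claw":0,"dx":0,"dy":0,"dz":0,"twist":0},{"claw":0,"dx":0,"dy":0,"dz":0,"twist":0},{"claw":0,"dx":0,"dy":0,"dz":0,"twist":0}]' 12
```

```text
clock: 3.05
tool_pos: [0.4974, -0.2898, 0.0043]
eef_rot: [0.902, 0.432, 0.0, 0.0]
contact_force: [-0.7, 0.3, 6.2]
opening: 0.121
finger_force: 12.0
```

```bash
python3 -m pendant '[{"claw":0,"dx":0,"dy":0,"dz":15,"twist":0},{"claw":0,"dx":0,"dy":0,"dz":45,"twist":0},{"claw":0,"dx":5,"dy":15,"dz":80,"twist":0.05},{"claw":0,"dx":12,"dy":45,"dz":110,"twist":0.15},{"claw":0,"dx":20,"dy":80,"dz":110,"twist":0.25},{"claw":0,"dx":28,"dy":120,"dz":110,"twist":0.35},{"claw":0,"dx":36,"dy":160,"dz":110,"twist":0.45},{"claw":0,"dx":44,"dy":200,"dz":110,"twist":0.55}]' 12
python3 -m pendant '[{"claw":0,"dx":8,"dy":40,"dz":0,"twist":0.064},{"claw":0,"dx":11,"dy":75,"dz":0,"twist":0.064},{"claw":0,"dx":12,"dy":92,"dz":0,"twist":0.064},{"claw":0,"dx":12,"dy":97,"dz":0,"twist":0.064},{"claw":0,"dx":12,"dy":97,"dz":0,"twist":0.064},{"claw":0,"dx":12,"dy":97,"dz":0,"twist":0.064}]'
python3 - <<'E'
from m import *
s=r.get_state();print(s['tool_pos'],s['eef_rot'],s['opening'],s['clock'])
im,d=snap('top','top2');P=cloud('top',d)
cv2.imwrite('pics/c2.png',cv2.resize(im[130:280,290:450],(640,600),interpolation=cv2.INTER_CUBIC))
E
```

```text
clock: 3.85
tool_pos: [0.5413, -0.0883, 0.1147]
eef_rot: [0.75, 0.662, 0.0, 0.0]
contact_force: [1.0, -0.4, 0.7]
opening: 0.124
finger_force: 12.0
clock: 4.45
tool_pos: [0.5529, 0.0053, 0.1139]
eef_rot: [0.73, 0.683, -0.001, 0.001]
contact_force: [-0.5, 0.0, -1.0]
opening: 0.121
finger_force: 12.0
[0.5529002  0.00528393 0.11390297] [ 7.30085627e-01  6.83355155e-01 -6.58070290e-04  5.25750526e-04] 0.12111006870559958 4.45
```

View pics/c2.png

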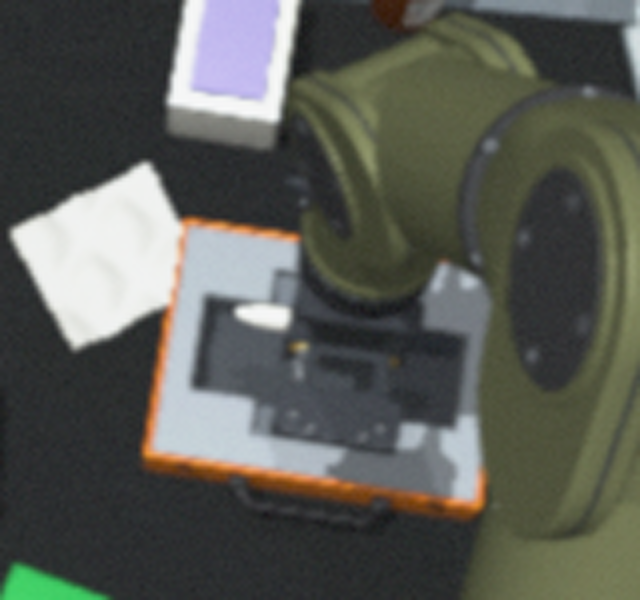

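The pen is held level along the well, with its tip visible at (262,317) in the crop. I'll lower it.

```bash
python3 -m pendant '[{"claw":0,"dx":1,"dy":2,"dz":-20,"twist":0},{"claw":0,"dx":1,"dy":2,"dz":-45,"twist":0},{"claw":0,"dx":1,"dy":2,"dz":-65,"twist":0},{"claw":0,"dx":1,"dy":2,"dz":-80,"twist":0},{"claw":0,"dx":1,"dy":2,"dz":-92,"twist":0},{"claw":0,"dx":1,"dy":2,"dz":-99,"twist":0},{"claw":0,"dx":1,"dy":2,"dz":-102,"twist":0},{"claw":0,"dx":1,"dy":2,"dz":-102,"twist":0}]'

```

```text
clock: 5.3
tool_pos: [0.5542, 0.0091, 0.0118]
eef_rot: [0.729, 0.684, -0.0, 0.0]
contact_force: [0.4, 0.4, -0.7]
opening: 0.121
finger_force: 12.0
```

```bash
python3 -m pendant '[{"claw":0.15,"dx":0,"dy":0,"dz":-1,"twist":0},{"claw":0.18,"dx":0,"dy":0,"dz":-1,"twist":0},{"claw":0.21,"dx":0,"dy":0,"dz":-1,"twist":0},{"claw":0.24,"dx":0,"dy":0,"dz":-1,"twist":0},{"claw":0.24,"dx":0,"dy":0,"dz":-1,"twist":0},{"claw":0.24,"dx":0,"dy":0,"dz":-1,"twist":0}]'

```

```text
clock: 5.9
tool_pos: [0.5541, 0.0094, 0.0108]
eef_rot: [0.729, 0.684, 0.0, 0.0]
contact_force: [0.3, 0.3, -0.2]
opening: 0.243
finger_force: 0.0
```

```bash
python3 -m pendant '[{"claw":0.24,"dx":0,"dy":0,"dz":10,"twist":0},{"claw":0.24,"dx":0,"dy":0,"dz":35,"twist":0},{"claw":0.24,"dx":0,"dy":0,"dz":70,"twist":0},{"claw":0.5,"dx":0,"dy":10,"dz":110,"twist":0},{"claw":1,"dx":-10,"dy":40,"dz":130,"twist":-0.1},{"claw":1,"dx":-20,"dy":80,"dz":130,"twist":-0.22},{"claw":1,"dx":-30,"dy":120,"dz":130,"twist":-0.35},{"claw":1,"dx":-40,"dy":160,"dz":130,"twist":-0.48}]'
python3 - <<'E'
from m import *
s=r.get_state();print(np.round(s['q'],2),s['clock'])
im,d=snap('top');P=cloud('top',d);z=P[...,2]
cv2.imwrite('pics/c3.png',cv2.resize(im[130:280,240:450],(800,571),interpolation=cv2.INTER_CUBIC))
E
```

```text
clock: 6.7
tool_pos: [0.5138, 0.1707, 0.1418]
eef_rot: [0.873, 0.489, 0.001, -0.0]
contact_force: [0.6, 0.6, -0.4]
opening: 0.671
finger_force: 0.0
[-0.3   0.72 -0.17  1.91  0.22  0.52 -1.17] 6.7
```

View pics/c3.png

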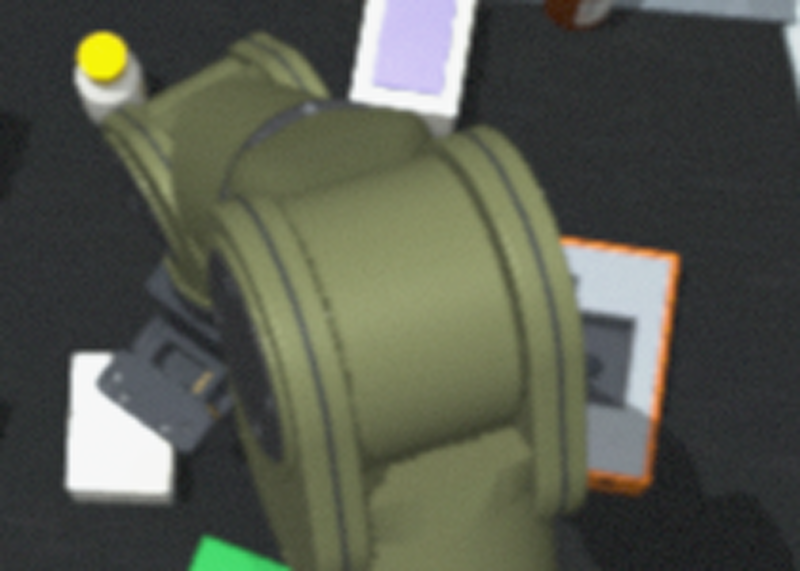

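The arm hides most of the tray; I'll continue above the carton and check the pen from there.

```bash
python3 -m pendant '[{"claw":1,"dx":-15,"dy":35,"dz":0,"twist":-0.13},{"claw":1,"dx":-30,"dy":65,"dz":0,"twist":-0.27},{"claw":1,"dx":-39,"dy":82,"dz":0,"twist":-0.4},{"claw":1,"dx":-39,"dy":82,"dz":0,"twist":-0.54},{"claw":1,"dx":-39,"dy":82,"dz":0,"twist":-0.68},{"claw":1,"dx":-39,"dy":82,"dz":0,"twist":-0.82},{"claw":1,"dx":-39,"dy":82,"dz":0,"twist":-0.958},{"claw":1,"dx":-39,"dy":82,"dz":0,"twist":-0.958}]'
python3 - <<'E'
from m import *
s=r.get_state();print(np.round(s['q'],2),s['clock'],s['tool_pos'],s['eef_rot'])
im,d=snap('top');P=cloud('top',d);z=P[...,2]
hsv=cv2.cvtColor(im,cv2.COLOR_BGR2HSV)
rect(P,roi(335,195,410,245)&(im.min(2)>170)&(z<.033),'pen white')
rect(P,roi(335,195,410,245)&(z>.014)&(z<.023),'pen depth')
cv2.imwrite('pics/c4.png',cv2.resize(im[150:300,230:440],(800,571),interpolation=cv2.INTER_CUBIC))
E
```

```text
clock: 7.55
tool_pos: [0.475, 0.2512, 0.1412]
eef_rot: [0.999, 0.035, -0.0, 0.0]
contact_force: [0.5, -0.2, -0.4]
opening: 1.002
finger_force: 0.0
[-0.64  0.72  0.11  1.93 -0.15  0.5  -1.92] 7.55 [0.47497922 0.25122854 0.14118461] [ 9.99396638e-01  3.47326829e-02 -7.37123115e-06  3.74903349e-05]
pen white c [557.  30.] size [84. 19.] long-axis deg 85.7 z [16. 22. 27.] 170
pen depth c [553.   8.] size [132.  15.] long-axis deg 85.8 z [17. 20. 23.] 168
```

View pics/c4.png

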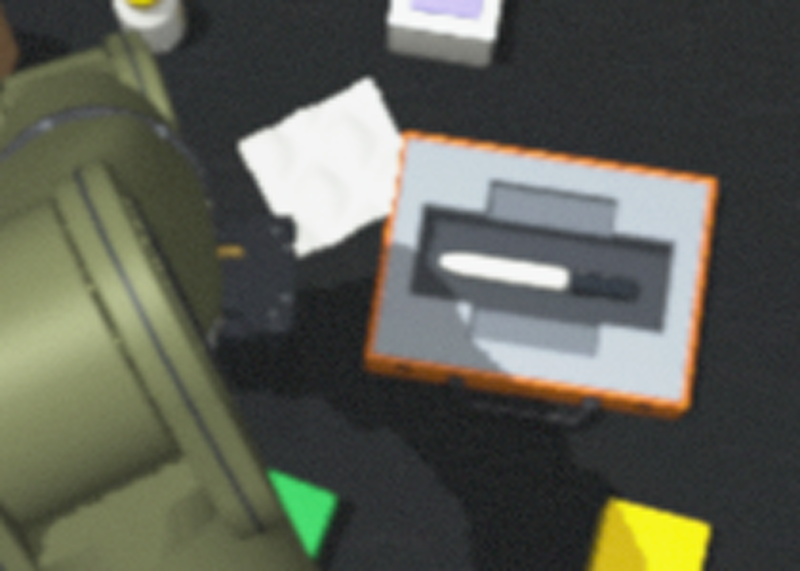

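The pen lies flat and centred in the well, from (440,262) to (638,290). Next I'll descend on the carton and grip it.

```bash
python3 -m pendant '[{"claw":1,"dx":0,"dy":2,"dz":-20,"twist":0},{"claw":1,"dx":0,"dy":2,"dz":-50,"twist":0},{"claw":1,"dx":0,"dy":2,"dz":-78,"twist":0},{"claw":1,"dx":0,"dy":2,"dz":-95,"twist":0},{"claw":1,"dx":0,"dy":2,"dz":-110,"twist":0},{"claw":1,"dx":0,"dy":2,"dz":-120,"twist":0},{"claw":1,"dx":0,"dy":2,"dz":-123,"twist":0},{"claw":1,"dx":0,"dy":2,"dz":-123,"twist":0}]' 20
python3 -m pendant '[{"claw":0.6,"dx":0,"dy":0,"dz":0,"twist":0},{"claw":0.6,"dx":0,"dy":0,"dz":0,"twist":0},{"claw":0.6,"dx":0,"dy":0,"dz":0,"twist":0},{"claw":0.6,"dx":0,"dy":0,"dz":0,"twist":0},{"claw":0.6,"dx":0,"dy":0,"dz":0,"twist":0},{"claw":0.6,"dx":0,"dy":0,"dz":0,"twist":0}]' 20
```

```text
clock: 8.4
tool_pos: [0.4752, 0.2534, 0.0178]
eef_rot: [0.999, 0.035, 0.0, -0.0]
contact_force: [-0.3, -0.7, 1.0]
opening: 1.003
finger_force: 0.0
clock: 9.0
tool_pos: [0.4755, 0.2531, 0.0183]
eef_rot: [0.999, 0.034, 0.0, 0.0]
contact_force: [-0.5, -1.7, 6.0]
opening: 0.738
finger_force: 20.0
```

```bash
python3 -m pendant '[{"claw":0.6,"dx":0,"dy":0,"dz":12,"twist":0},{"claw":0.6,"dx":0,"dy":0,"dz":40,"twist":0},{"claw":0.6,"dx":0,"dy":0,"dz":75,"twist":0},{"claw":0.6,"dx":5,"dy":-15,"dz":100,"twist":0},{"claw":0.6,"dx":15,"dy":-45,"dz":110,"twist":-0.04},{"claw":0.6,"dx":26,"dy":-80,"dz":110,"twist":-0.08},{"claw":0.6,"dx":37,"dy":-115,"dz":110,"twist":-0.133},{"claw":0.6,"dx":48,"dy":-150,"dz":110,"twist":-0.133}]' 20
python3 -m pendant '[{"claw":0.6,"dx":10,"dy":-32,"dz":0,"twist":0},{"claw":0.6,"dx":19,"dy":-62,"dz":0,"twist":0},{"claw":0.6,"dx":26,"dy":-84,"dz":0,"twist":0},{"claw":0.6,"dx":30,"dy":-96,"dz":0,"twist":0},{"claw":0.6,"dx":30,"dy":-96,"dz":0,"twist":0},{"claw":0.6,"dx":30,"dy":-96,"dz":0,"twist":0}]' 20
python3 - <<'E'
from h import *
im,_=snap('scene');cv2.imwrite('pics/c5.png',cv2.resize(im[170:290,220:380],(800,600),interpolation=cv2.INTER_CUBIC))
E
```

```text
clock: 9.8
tool_pos: [0.5232, 0.1024, 0.1284]
eef_rot: [0.999, -0.032, 0.0, -0.0]
contact_force: [-0.2, 0.3, -1.7]
opening: 0.742
finger_force: 20.0
clock: 10.4
tool_pos: [0.5527, 0.0089, 0.1278]
eef_rot: [1.0, -0.031, -0.0, -0.001]
contact_force: [-0.6, -0.1, -1.3]
opening: 0.737
finger_force: 20.0
```

View pics/c5.png

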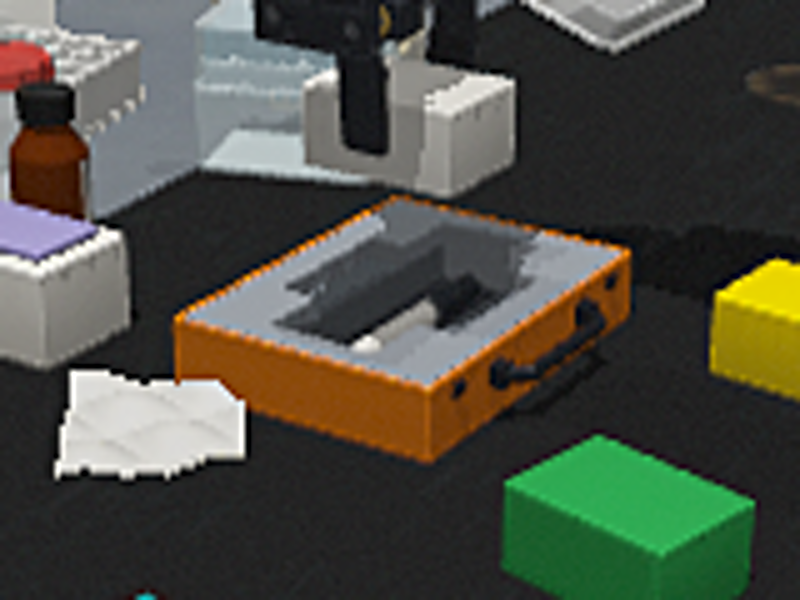

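The carton is held level over the seat, with its body at about (410,130) in the crop, and the pen is visible below at (400,325). I'll lower it.

```bash
python3 -m pendant '[{"claw":0.6,"dx":1,"dy":-2,"dz":-15,"twist":0},{"claw":0.6,"dx":1,"dy":-2,"dz":-35,"twist":0},{"claw":0.6,"dx":1,"dy":-2,"dz":-52,"twist":0},{"claw":0.6,"dx":1,"dy":-2,"dz":-65,"twist":0},{"claw":0.6,"dx":1,"dy":-2,"dz":-73,"twist":0},{"claw":0.6,"dx":1,"dy":-2,"dz":-78,"twist":0},{"claw":0.6,"dx":1,"dy":-2,"dz":-81,"twist":0},{"claw":0.6,"dx":1,"dy":-2,"dz":-81,"twist":0}]' 20
```

```text
clock: 11.25
tool_pos: [0.5543, 0.0055, 0.0468]
eef_rot: [0.999, -0.032, 0.0, -0.0]
contact_force: [-0.4, -0.1, -0.9]
opening: 0.736
finger_force: 20.0
```

Nearly seated with no resistance; a touch lower, then release and retreat.

```bash
python3 -m pendant '[{"claw":0.6,"dx":0,"dy":0,"dz":-1,"twist":0},{"claw":0.78,"dx":0,"dy":0,"dz":-1,"twist":0},{"claw":0.85,"dx":0,"dy":0,"dz":-1,"twist":0},{"claw":0.95,"dx":0,"dy":0,"dz":-1,"twist":0},{"claw":1,"dx":0,"dy":0,"dz":-1,"twist":0},{"claw":1,"dx":0,"dy":0,"dz":-1,"twist":0}]'
python3 -m pendant '[{"claw":1,"dx":0,"dy":0,"dz":10,"twist":0},{"claw":1,"dx":0,"dy":0,"dz":35,"twist":0},{"claw":1,"dx":0,"dy":0,"dz":70,"twist":0},{"claw":1,"dx":0,"dy":-10,"dz":110,"twist":0},{"claw":1,"dx":0,"dy":-50,"dz":130,"twist":0},{"claw":1,"dx":-10,"dy":-95,"dz":130,"twist":0},{"claw":1,"dx":-20,"dy":-140,"dz":130,"twist":0},{"claw":1,"dx":-30,"dy":-185,"dz":130,"twist":0}]'
python3 -m pendant '[{"claw":1,"dx":-10,"dy":-45,"dz":0,"twist":0},{"claw":1,"dx":-20,"dy":-80,"dz":0,"twist":0},{"claw":1,"dx":-20,"dy":-80,"dz":0,"twist":0},{"claw":1,"dx":-20,"dy":-80,"dz":0,"twist":0}]'
python3 - <<'E'
from m import *
im,d=snap('top');P=cloud('top',d);z=P[...,2]
rect(P,roi(320,175,425,265)&(z>.055)&(z<.1),'carton')
cv2.imwrite('pics/c6.png',cv2.resize(im[160:280,310:470],(800,600),interpolation=cv2.INTER_CUBIC))
E
```

```text
clock: 11.85
tool_pos: [0.5541, 0.0053, 0.0458]
eef_rot: [0.999, -0.032, 0.0, 0.0]
contact_force: [0.5, 0.0, -0.0]
opening: 0.997
finger_force: 0.0
clock: 12.65
tool_pos: [0.5237, -0.1813, 0.1768]
eef_rot: [0.999, -0.032, 0.001, 0.0]
contact_force: [1.0, -0.5, 0.1]
opening: 0.999
finger_force: 0.0
clock: 13.05
tool_pos: [0.5036, -0.2605, 0.1763]
eef_rot: [0.999, -0.033, 0.0, 0.0]
contact_force: [-0.1, -0.0, 1.0]
opening: 1.001
finger_force: 0.0
carton c [553.   7.] size [66. 92.] long-axis deg 175.6 z [67. 73. 78.] 978
```

View pics/c6.png

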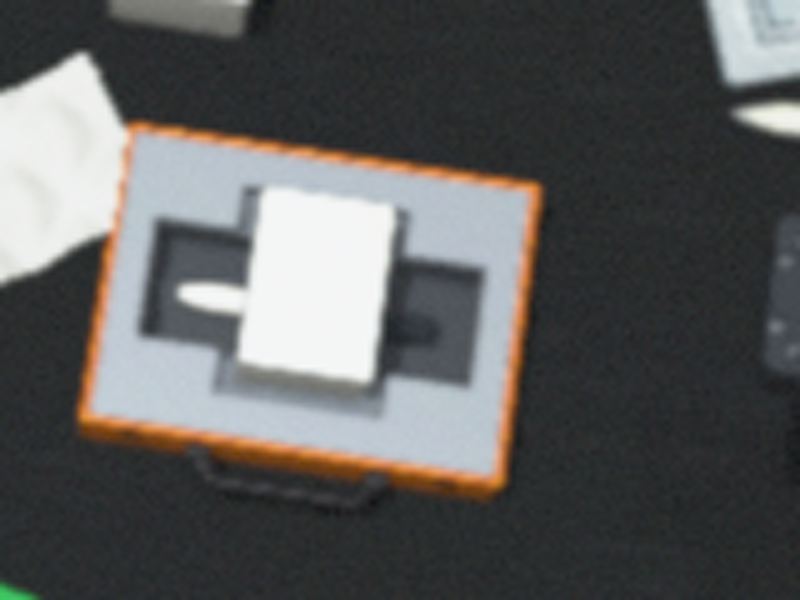

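The carton sits centred in the seat at (320,285) with its top at 73 mm (28 + 45), crosswise over the pen, and the gripper is clear.

```bash
python3 -c "
from plant import r
print(r.finish_job())"
```

```text
the job is handed in; nothing more can be done
None
```

The tray is packed and handed in at about 13 s of the 61 s allowed: the pen lies flat in the well and the carton rests level on the ledges crosswise over it, both let go (checked in the last camera image; the judge returned no verdict).

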